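# Show the dapping punch to the inspection camera

## Robot

A 6-joint arm with a two-finger parallel gripper is mounted at the origin on a cart in front of the work surface, level with it; the furniture and walls round the work are solid. World frame = base frame: x ahead of the robot, y to its left, z up, the work surface at z = 0. Lengths are in m, angles in rad, forces in N, time in s.
With the tool pointing down it reaches from about 0.35 to 0.85 m from the base axis. Payload 8.1 kg.
Tool frame: the origin (TCP) lies midway between the tips of the shut fingers; the grasp point (between the pads) lies 19 mm behind it; z points along the fingers, y is the line along which they close (so a half turn about z gives the same grasp; the last joint's range is limited). The gripper opens to 93 mm and grips with 3 to 60 N. Pads are 15 mm wide; open, the fingers measure 128 mm over their backs; the gripper's body (75 mm by 188 mm) begins 65 mm behind the grasp point.
Start: joints at [1.06, 0.13, 1.488, -0, 1.523, -0.085], TCP at [0.248, 0.546, 0.219] pointing down, gripper open.
Joint ranges: [-2.96, 2.96], [-0.89, 2.26], [0.02, 2.5], [-1.34, 4.48], [0, 2.73], [-2.66, 2.66]. Speed limits (rad/s): [2.39, 2.39, 2.79, 3.14, 3.14, 3.14].

## Interface

Orientations are given as a rotation vector (axis times angle).
In Python, from plant import robot, cams gives the robot as it stands. The module is installed in compiled form; this text tells all that it offers.
- The arm moves only by the tool play_rows, never from a script. Its arguments are lists of equal length, an entry for each row: "slide": the shift along the tool's x, y, z scaled (see below), a list of three; "twist": the turn, a rotation vector about the tool's x, y, z scaled (see below), a list of three. A call has exactly 8 rows; each row shifts and turns the commanded pose from where the row before left it, along the tool's axes as they then stand; what a row does not reach is not made up. The controller multiplies each number of a shift by 25 cm and each number of a turn by 60 degrees. A row lasts 1/10 s, in which the tool goes at most 50 mm and 8.59 degrees, less where a joint would pass 70% of its speed; a pose out of reach is approached as far as the arm can. A call with a number of a shift or a turn outside -1 to 1 is refused whole. A call with a gripper value outside its range is refused whole. "fingers" is the closure, from -1 (fully open) to 1 (shut), set as the call begins (left out, the last holds). The fingers move at their own pace and stop on an object; "force" is the grip in N (left out, the last holds). Time passes only in rows, so rows that do not move let the fingers close, or fill a call up. It gives the time, the measured TCP pose, the force, the opening and the grip force at its end, in the units of the state.
- robot.read_state(): the state, without advancing time (a new reading comes with each control period).
- cams.read_camera(name): name is "scene" or "top" or "wrist"; returns (picture, depth): 420x560x3 uint8, red, green, blue; 420x560 float32, m along the optical axis (not along the pixel's ray), 0 where there is no reading.
- cams.get_calibration(name): a dict with "fx", "fy", "cx", "cy" (pixels), "world_from_camera" (4x4, takes a point from camera to world coordinates). Camera axes: x right, y down, z forward; pixel columns grow to the right and rows downward; lengths in m; the calibration is good to about 2 mm. The wrist camera is an equidistant fisheye: a pixel r from the principal point sees the ray r / f radians off the axis. A picture is of the moment at which its call begins: read the wrist's pose just before it. get_calibration takes no time and is no camera call; for the wrist camera it gives the pose at the moment of the call.
- robot.close_job(): hands the job in; it is judged then, once.
The state is a dict: "t": time; "q": joint angles; "dq": joint speeds; "joint_torque": joint torques, N m; "tool_pos": TCP position; "orientation": TCP orientation; "force": force on the tool from outside, world axes, zero at the start; "wrist_torque": the same for the moment, N m; "opening": finger opening in m; "gripper_force": force on a finger pad.
Only numpy, scipy, OpenCV 4.12 (cv2) and the standard library are available. Lean on these libraries where they do the work, as an engineer would, in place of code of your own. Each camera call takes 0.05 s, during which the arm holds its last target. There are 200 camera calls.

## Task

Take the dapping punch out of the wooden tool rest and show its polished ball end to the inspection camera: hold the punch still in the air, ball towards the lens, with the ball centred on the camera's line of sight about 60 mm in front of the glass and the shaft pointing straight along that line of sight. The camera is already set, so do not shift it, and leave the scriber and the brush in the rest and the tin lid on the bench where they are. Finish while still holding the punch up to the lens; do not put it down.

Things in the scene. Friction and masses are not known exactly. Their poses are not given: they have to be found in the camera images.
- punch_mid (a point): Middle of the shaft, half-way up, of the dapping punch: plain grey steel, 67 mm long, shaft 8 mm wide and 9 mm high to the fingers, about 60 g, 13 mm ball at one end, flat at the other. -y axis: along the shaft to the ball, whose centre is 30 mm away; z axis: up as it lies. It lies level across both rails of the tool rest, in any of the three places, ball to the rest's +x side
- punch_ball (a point): Centre of the punch's 13 mm ball, 7 mm from the tip, same axes as punch_mid
- punch_tail (a point): Middle of the shaft near the flat end, 27 mm from punch_mid, same axes
- lens (a point): Centre of the front glass of the inspection camera, a white barrel of 42 mm diameter, 80 mm long, with a black front ring. The x axis points back into the camera: it looks along -x of this frame, tilted down by 0.15 to 0.55 rad; y is level. The glass is 0.17 to 0.27 m above the bench. Height and tilt differ from run to run; stiff friction holds them
- tool_rest: Wooden tool rest fixed to the bench, origin at the centre of its underside: board 64 (x) x 210 (y) x 6 mm and two rails along y, 10 mm thick, centred at x = -22 and +22 mm (34 mm clear between). Notches 16 mm wide at y = -70, 0, +70 mm; notch floors 30 mm, rail tops 40 mm above the bench. Tools lie along x in them, free underneath between the rails down to the board
- camera_stand: Stand of the inspection camera, fixed on the table to the left: grey base 140 x 110 x 14 mm, origin at its underside below the camera's tilt axis; the camera looks towards -x of this frame; the steel column (344 mm high) stands at x = +70 mm
- scriber: Scriber, 127 mm long, 9 mm thick, pointed, lying in another place of the tool rest; to be left alone. Origin at the middle of its underside
- flux_brush: Red-brown flux brush, 158 mm long, 12 mm thick, lying in another place of the tool rest; to be left alone. Origin at the middle of its underside
- tin_lid: Flat round tin lid, 45 mm diameter, 8 mm high, on the bench to the right; bystander. Origin at the underside

How it is judged:
By the outcome, as a careful person would: the job done as asked, in the order asked, and still so for the second after the job is handed in, while the arm keeps its last pose, push and grip.
It also fails if it takes over 37 s, if anything falls off the work surface, if the arm or the gripper's body presses on something with over 40 N, if the wrist force passes 120 N, or if a joint passes its speed limit or range.

## Working session

There is one attempt and no reset: what is moved stays moved. The work goes in short steps, Python scripts to look and compute and a tool call to move; the robot and the scene stay as the last step left them, time stands still between calls to the robot, and variables do not carry over. Pictures are saved under pics/ and viewed, at most 10 in all, crops included, and the job is handed in when it is done.

Besides the shell and the picture viewer there is one more tool, called after "Request:" as name(argument=value, ...) on one line, values as JSON. play_rows: Moves the arm, as the interface text tells. Shifts and turns lie within -1 to 1; 1 stands for 25 cm of shift or 60 degrees of turn. Its arguments: {"type":"object","properties":{"slide":{"type":"array"},"twist":{"type":"array"},"fingers":{"type":"number"},"force":{"type":"number"}},"required":["slide","twist"]}

```bash
mkdir -p pics; cat > h.py <<'E'
import numpy as np, cv2
from plant import robot, cams
from scipy.spatial.transform import Rotation as R
def cloud(n):
    im,d=cams.read_camera(n); c=cams.get_calibration(n)
    v,u=np.mgrid[:420,:560]
    P=np.stack([(u-c['cx'])/c['fx']*d,(v-c['cy'])/c['fy']*d,d],-1)
    T=np.array(c['world_from_camera'])
    return im,d,P@T[:3,:3].T+T[:3,3],c
E
python3 - <<'E'
from h import *
for n in ['scene','top']:
    im,d,P,c=cloud(n); np.savez(n,im=im,d=d,P=P)
    cv2.imwrite(f'pics/{n}.png',im[...,::-1]); print(n,np.round(c['world_from_camera'],3),c['fx'])
print(robot.read_state())
E
```

```text
scene [[-0.804 -0.457  0.381  0.083]
 [-0.595  0.607 -0.527  0.744]
 [ 0.01  -0.65  -0.76   1.091]
 [ 0.     0.     0.     1.   ]] 463.85935489160016
top [[-8.000e-03 -9.930e-01  1.180e-01  4.010e-01]
 [-1.000e+00  8.000e-03 -0.000e+00  8.900e-02]
 [-1.000e-03 -1.180e-01 -9.930e-01  1.371e+00]
 [ 0.000e+00  0.000e+00  0.000e+00  1.000e+00]] 443.4121844568696
{'t': 0.1, 'q': array([ 1.05958404e+00,  1.31094899e-01,  1.48917029e+00,  6.04623962e-06,
        1.52298216e+00, -8.53618472e-02]), 'dq': array([-0.00083255, -0.00096817, -0.0035318 , -0.00052132, -0.00017673,
        0.00020227]), 'joint_torque': array([ 9.15874625e-04, -5.61349797e+01, -4.93092299e+01,  7.69861042e-02,
        2.93094793e-02, -3.25451094e-05]), 'tool_pos': array([0.24756434, 0.54598728, 0.21768686]), 'orientation': array([-6.63777487e-01, -3.07016388e+00,  2.48123276e-03]), 'force': array([-0.0408162 , -0.07753844, -0.57638993]), 'wrist_torque': array([-0.00569249,  0.02926712,  0.04075649]), 'gripper_force': 0.0, 'opening': 0.09320117344485948}
```

View pics/scene.png

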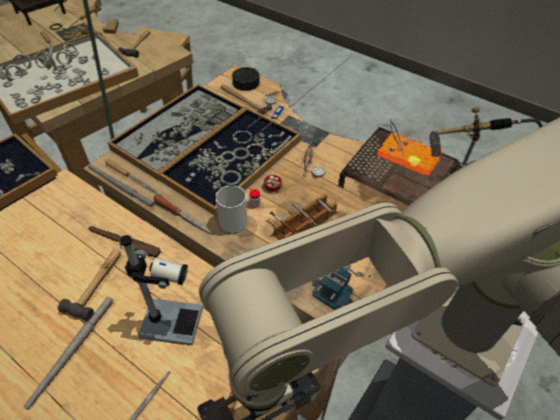

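View pics/top.png

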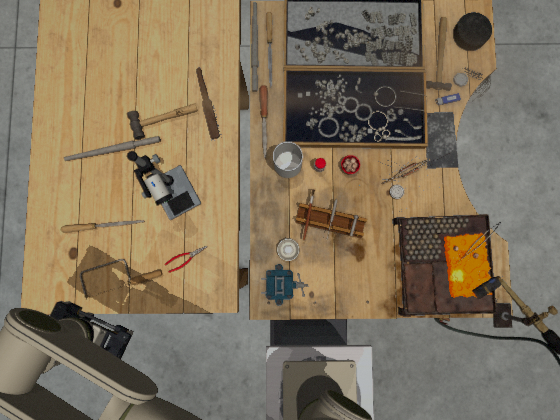

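The top view shows the rest at about (330,218) and the camera and stand at about (160,185). In the scene view the barrel is at (168,270) and the rest at (305,215). I'll enlarge both.

```bash
python3 - <<'E'
from h import *
t=np.load('top.npz');s=np.load('scene.npz')
def crop(z,x,y,w,h): return cv2.resize(z['im'][y:y+h,x:x+w,::-1],(400,300),interpolation=cv2.INTER_CUBIC)
a=np.hstack([crop(t,285,180,92,69),crop(t,115,140,100,75)])
b=np.hstack([crop(s,260,185,92,69),crop(s,110,228,100,75)])
cv2.imwrite('pics/z.png',np.vstack([a,b]))
P=t['P']
print('rest z map (mm)');
for v in range(182,246,4): print(v,[int(round(1000*P[v,u,2])) for u in range(290,374,4)])
print('cam')
for v in range(146,222,4): print(v,[int(round(1000*P[v,u,2])) for u in range(122,206,4)])
E
```

```text
rest z map (mm)
182 [1, -1, -2, 7, -2, 3, -1, 3, -2, 1, 4, 1, 4, -3, 4, -3, 1, -2, -2, -4, 1]
186 [3, -2, -3, 1, 1, 1, 3, -1, 5, 5, 3, 0, -2, -1, 0, -2, -1, -5, -4, -3, -2]
190 [-4, 4, -4, 4, -4, 2, 36, 5, 4, 4, -2, -3, -2, -1, 4, 2, 0, 2, 4, 4, -1]
194 [-1, -4, 5, -4, -5, 1, 3, 2, 2, 4, -5, -3, -4, -1, 4, 1, 2, -2, -3, -1, 4]
198 [-1, 5, 1, 5, -5, 37, 1, 6, 4, 3, 2, -3, -2, -4, -1, 3, -3, -3, -3, 3, -5]
202 [1, -4, 0, 2, 2, 39, -2, -1, 0, -3, -6, 40, -1, 2, -3, 1, -2, 0, 1, 3, -3]
206 [-3, -3, 0, 40, 43, 39, 1, 1, 0, 1, 1, 42, 0, -1, -1, 2, -6, -3, 3, -1, 2]
210 [-5, -1, 9, 7, 9, 37, 23, 38, 42, 39, 34, 36, 0, 0, -1, -1, -3, 1, 1, -3, 2]
214 [4, -4, 7, 4, 6, 5, 6, 9, 8, 9, 18, 30, 40, 41, 40, 3, 5, 4, -2, 4, -4]
218 [-1, 1, 39, -1, 39, 4, 5, 4, 10, 3, 36, 2, 2, 5, 15, 28, 40, 40, 39, -3, -2]
222 [4, -1, 10, 21, 42, 43, 39, 37, 5, 8, 38, 5, 3, 10, 4, 6, 43, 7, 3, 1, -1]
226 [-5, -5, -1, 2, 38, 3, 5, 11, 40, 38, 31, 40, 9, 7, 7, 1, 42, 4, 6, -2, 3]
230 [-2, 1, -3, -4, 36, -3, -2, -1, 3, -1, 8, 7, 37, 35, 44, 31, 8, 7, 7, 2, -1]
234 [-1, -6, -2, 4, 1, 0, -4, 4, 1, -5, 1, -4, 1, -3, 5, 
[... 1093 characters left out ...]
3, 13, 15, 9, 16, 14, 1, 1, -1]
190 [-2, 8, 2, -5, -2, 2, 257, 264, 265, 265, 257, 250, 17, 14, 13, 11, 18, 18, 5, -1, 3]
194 [3, 3, 0, 1, -1, 254, 258, 239, 256, 265, 261, 253, 243, 8, 13, 17, 19, 11, 12, 2, 2]
198 [-6, -3, 5, 0, -5, 0, 1, -4, 251, 255, 260, 256, 246, 16, 22, 14, 17, 16, 12, 12, -2]
202 [3, -1, 3, 1, 3, -2, 3, 4, -3, 258, 257, 13, 15, 15, 20, 17, 16, 15, 16, 15, 1]
206 [-4, -1, 4, 4, 5, 1, 4, 0, 0, 6, 8, 15, 10, 21, 16, 13, 12, 23, 15, 0, -2]
210 [1, -1, 2, -1, 0, -1, 2, 3, -4, 3, 1, 16, 11, 16, 18, 16, 9, 7, -2, 2, 3]
214 [1, -2, 0, -1, 3, -2, -1, -2, -2, 2, 4, 10, 18, 11, 12, 4, -3, 0, -1, 2, -1]
218 [-3, 0, -4, 0, 6, 2, 0, -4, 5, 1, 0, -1, 17, 2, 6, 2, -2, 1, -2, -1, -1]
```

View pics/z.png

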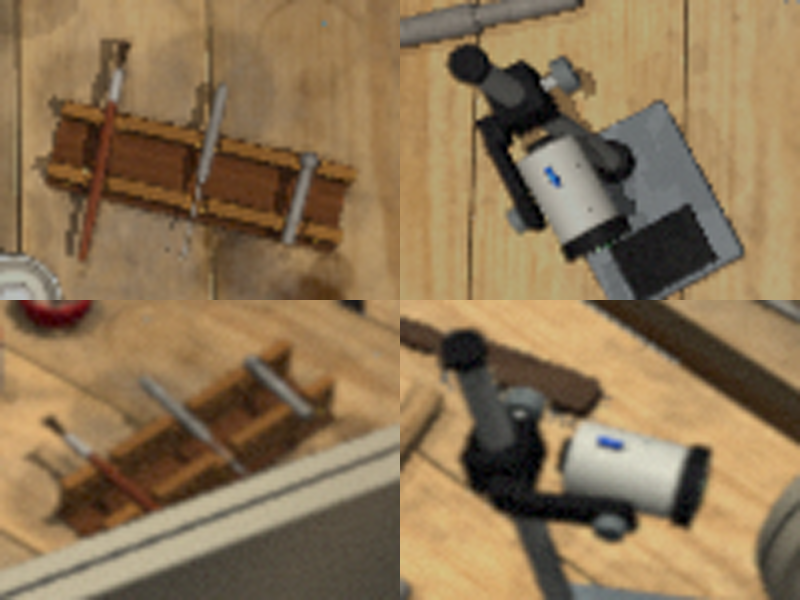

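The enlarged top view shows three tools: brush left, scriber middle, punch right. The punch's ball is at about px (356,216) and its tail at about (352,235). The white barrel has its black front ring at about (165,201) and looks toward the robot and right. Next I'll fit the barrel, the base and the punch.

```bash
cat > fit.py <<'E'
from h import *
from scipy.optimize import least_squares
def fitcyl(Q,c0,a0):
    # axis: a=(az,el), point p ; radius 21 mm
    def ax(p): return np.array([np.cos(p[1])*np.cos(p[0]),np.cos(p[1])*np.sin(p[0]),np.sin(p[1])])
    def f(p):
        d=Q-[p[2],p[3],p[4]]; a=ax(p); return np.linalg.norm(np.cross(d,a),axis=1)-0.021
    def g(p): return np.r_[f(p)*1000/2, ((np.array(p[2:])-Q.mean(0))@ax(p))*100]
    r=least_squares(g,[*a0,*c0],loss='soft_l1'); a=ax(r.x); return a,r.x[2:],r.x,np.std(f(r.x))
E
python3 - <<'E'
from fit import *
Qs=[];B=[]
for n in ['top','scene']:
    z=np.load(n+'.npz'); P=z['P']; im=z['im'].astype(int); mn=im.min(-1); sat=im.max(-1)-mn
    reg=(P[...,2]>.18)&(P[...,2]<.30)&(P[...,0]>.25)&(P[...,0]<.75)&(P[...,1]>.25)&(P[...,1]<.7)&(z['d']>.3)
    m=cv2.erode((reg&(mn>115)&(sat<40)).astype(np.uint8),np.ones((3,3)))>0
    k=reg&(im.max(-1)<70)
    v,u=np.where(m); print(n,m.sum(),u.min(),u.max(),v.min(),v.max(),P[m].mean(0))
    Qs.append(P[m]);B.append(P[k])
for Q in (Qs[0],Qs[1],np.vstack(Qs)):
    a,c,x,s=fitcyl(Q,Q.mean(0)-[0,0,.012],[0.5,.3])
    if a[0]<0:a=-a
    print('axis',a,'c',c,'yaw',np.arctan2(a[1],a[0]),'el',np.arcsin(a[2]),'sd',s, 'white extent',np.percentile((Q-c)@a,[1,99]))
    for b in B:
        t=(b-c)@a; r=np.linalg.norm(np.cross(b-c,a),axis=1); k=(r<.026)&(abs(t)<.07)&(t<0); print('  black front t',np.percentile(t[k],[1,5,50,95]) if k.sum() else None,k.sum())
z=np.load('top.npz');P=z['P'];im=z['im'].astype(int)
# stand base
m=((P[...,2]>.006)&(P[...,2]<.024)&(im.max(-1)-im.min(-1)<30)).astype(np.uint8); m[:, :110]=0;m[:,215:]=0;m[:140]=0;m[225:]=0
m=cv2.morphologyEx(m,cv2.MORPH_OPEN,np.ones((3,3)));n,l,st,_=cv2.connectedComponentsWithStats(m);i=1+st[1:,4].argmax()
rc=cv2.minAreaRect(P[l==i][:,:2].astype(np.float32)*1000);print('base',rc,st[i])
# punch
d=(im.max(-1)-im.min(-1)<35)&(im.max(-1)>75); d[:,:347]=0;d[:,362:]=0;d[:212]=0;d[240:]=0
n,l,st,ce=cv2.connectedComponentsWithStats(d.astype(np.uint8));i=1+st[1:,4].argmax();print('punch',st[i],ce[i])
c=cams.get_calibration('top');T=np.array(c['world_from_camera'])
v,u=np.where(l==i)
ray=np.stack([(u-c['cx'])/c['fx'],(v-c['cy'])/c['fy'],np.ones(len(u))],-1)@T[:3,:3].T
W=T[:3,3]+ray*((.037-T[2,3])/ray[:,2])[:,None]
w,V=np.linalg.eigh(np.cov(W[:,:2].T));ax=V[:,1]*np.sign(V[0,1]);mu=W.mean(0)[:2];t=(W[:,:2]-mu)@ax
print('punch mu',mu,'ax',ax,'yaw',np.arctan2(ax[1],ax[0]),'ext',t.min(),t.max())
# rails
m=((P[...,2]>.02)&(P[...,2]<.05)&(im[...,0]-im[...,2]>30)).astype(np.uint8);m[:,:280]=0;m[:,380:]=0;m[:185]=0;m[245:]=0
m=((P[...,2]>.004)&(P[...,2]<.05)).astype(np.uint8);m[:,:290]=0;m[:,372:]=0;m[:196]=0;m[240:]=0
m=cv2.morphologyEx(m,cv2.MORPH_OPEN,np.ones((5,5)));
print('rest',cv2.minAreaRect(P[m>0][:,:2].astype(np.float32)*1000))
print(R.from_rotvec(robot.read_state()['orientation']).as_matrix().round(3)); print(np.round(cams.get_calibration('wrist')['world_from_camera'],3))
E
```

```text
top 195 147 164 176 198 [0.59122821 0.42384788 0.26270837]
scene 268 153 179 260 277 [0.58782684 0.43080394 0.26279525]
axis [0.84894929 0.47760344 0.22623009] c [0.59347545 0.42852231 0.24440743] yaw 0.5124516113497651 el 0.22820567855299478 sd 0.0019199311224441708 white extent [-0.02305914  0.02695311]
  black front t [-0.04164908 -0.04036597 -0.03391969 -0.00696926] 92
  black front t [-0.03967403 -0.03900729 -0.03438444 -0.02944573] 98
axis [0.85598186 0.46112277 0.23379659] c [0.59496663 0.42646836 0.24520646] yaw 0.4941310477938168 el 0.2359806661921857 sd 0.0016790029960156102 white extent [-0.02420571  0.02797123]
  black front t [-0.04194479 -0.04066027 -0.03417595 -0.02824314] 89
  black front t [-0.04028779 -0.03955712 -0.03493221 -0.0301777 ] 97
axis [0.84834954 0.47916276 0.22518017] c [0.59423657 0.42760114 0.24458968] yaw 0.5141482700946116 el 0.22712795115416315 sd 0.0018691567125471605 white extent [-0.02392343  0.02771131]
  black front t [-0.04193149 -0.04063908 -0.03427075 -0.01732953] 90
  black front t [-0.03991151 -0.03927821 -0.0346262  -0.02974591] 96
base ((619.227783203125, 441.1541748046875), (138.46197509765625, 108.36534881591797), 28.41398048400879) [ 163  166   37   53 1117]
punch [350 215   8  21  66] [353.53030303 224.57575758]
punch mu [ 0.51159418 -0.10631655] ax [ 0.96076268 -0.27737172] yaw -0.2810574018048211 ext -0.0333307573675565 0.030906611272172296
rest ((526.2096557617188, -40.314605712890625), (177.7188720703125, 61.00167465209961), 75.09693145751953)
[[-0.911  0.413 -0.001]
 [ 0.413  0.911 -0.001]
 [ 0.    -0.002 -1.   ]]
[[ 0.413  0.881  0.233  0.184]
 [ 0.911 -0.399 -0.107  0.576]
 [-0.002  0.256 -0.967  0.384]
 [ 0.     0.     0.     1.   ]]
```

Request:
play_rows(slide=[[0, 0, -0.1], [0, 0, -0.1], [-0.12, -0.158, 0], [-0.12, -0.158, 0], [-0.12, -0.158, 0], [-0.12, -0.158, 0], [-0.12, -0.158, 0], [-0.12, -0.158, 0]], twist=[[0, 0, -0.075], [0, 0, -0.075], [0, 0, 0], [0, 0, 0], [0, 0, 0], [0, 0, 0], [0, 0, 0], [0, 0, 0]], fingers=0)

```text
t: 0.9
tool_pos: [0.3585, 0.2683, 0.2683]
orientation: [-0.42, -3.113, 0.0]
force: [1.3, 0.2, -0.2]
opening: 0.0469
gripper_force: 0.0
```

Request:
play_rows(slide=[[-0.12, -0.158, 0], [-0.12, -0.158, 0], [-0.12, -0.158, 0], [-0.12, -0.158, 0], [-0.12, -0.158, 0], [-0.12, -0.158, 0.02], [-0.12, -0.158, 0.1], [-0.12, -0.158, 0.1]], twist=[[0, 0, 0], [0, 0, 0], [0, 0, 0], [0, 0, 0], [0, 0, 0], [0, 0, 0], [0, 0, 0], [0, 0, 0]])

```text
t: 1.7
tool_pos: [0.5029, -0.0913, 0.2184]
orientation: [0.422, 3.112, -0.0]
force: [0.4, 0.8, 0.3]
opening: 0.0466
gripper_force: 0.0
```

Request:
play_rows(slide=[[0, 0, 0.1], [0, 0, 0.1], [0, 0, 0], [0, 0, 0], [0, 0, 0], [0, 0, 0], [0, 0, 0], [0, 0, 0]], twist=[[0, 0, 0], [0, 0, 0], [0, 0, 0], [0, 0, 0], [0, 0, 0], [0, 0, 0], [0, 0, 0], [0, 0, 0]])

```text
t: 2.5
tool_pos: [0.5027, -0.089, 0.1695]
orientation: [0.42, 3.112, -0.0]
force: [-0.7, 0.1, -0.1]
opening: 0.0466
gripper_force: 0.0
```

```bash
python3 - <<'E'
from h import *
im,d=cams.read_camera('wrist');c=cams.get_calibration('wrist');np.savez('w1',im=im,d=d,T=c['world_from_camera']);print(c['fx'],c['cx'],c['cy'])
cv2.imwrite('pics/w1.png',im[...,::-1]); s=robot.read_state();print(s['t'],s['tool_pos'],s['q'],s['opening'],s['force']);print(R.from_rotvec(s['orientation']).as_matrix().round(3))
E
```

```text
325.19226210127806 277.6072503519469 214.2939421753642
2.55 [ 0.50251427 -0.08898323  0.1692183 ] [-2.75728763e-01 -8.60991953e-02  1.79863335e+00 -3.59745345e-05
  1.42813215e+00 -1.57809235e+00] 0.0462117000050558 [ 0.60968937  0.19985492 -0.49746787]
[[-0.964  0.265  0.001]
 [ 0.265  0.964 -0.   ]
 [-0.001 -0.    -1.   ]]
```

View pics/w1.png

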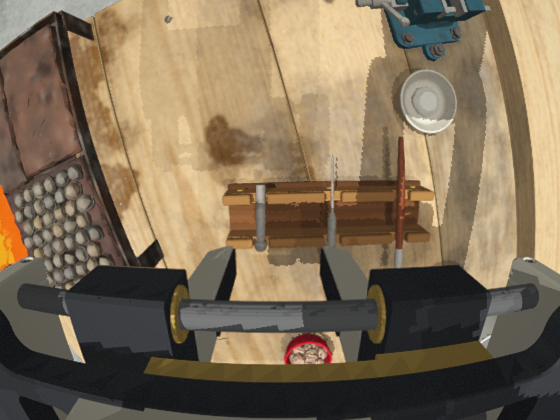

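The wrist view shows the punch at left, ball at (261,245) and tail end at (261,187). The rail inner edges are at about rows 203 and 233, and there is free space around the shaft. I'll cast these onto z = 36 mm.

```bash
cat >> h.py <<'E'
def wray(T,u,v,z,f=325.192,cx=277.607,cy=214.294):
    x,y=(u-cx)/f,(v-cy)/f; th=np.hypot(x,y); k=np.sin(th)/th
    r=np.array(T)[:3,:3]@[x*k,y*k,np.cos(th)]; o=np.array(T)[:3,3]
    return o+r*(z-o[2])/r[2]
E
python3 - <<'E'
from h import *
z=np.load('w1.npz');im=z['im'].astype(int);T=z['T']
m=((im.max(-1)-im.min(-1)<25)&(im.max(-1)>60)).astype(np.uint8);m[:,:248]=0;m[:,276:]=0;m[:182]=0;m[254:]=0
n,l,st,ce=cv2.connectedComponentsWithStats(m);i=1+st[1:,4].argmax();print(st[i])
for v in range(184,254,3):
    u=np.where(l[v]==i)[0]
    if len(u): print(v,u.min(),u.max(),wray(T,(u.min()+u.max())/2,v,.037).round(4))
print('rail tops near punch (z .04) inner edges',[wray(T,245,v,.04).round(4) for v in (189,204,235,246)])
for v in range(182,254,2): print(v,im[v,245].tolist(),end=' ')
E
```

```text
[254 184  13  67 597]
184 258 263 [ 0.4787 -0.0984  0.037 ]
187 256 264 [ 0.4813 -0.0996  0.037 ]
190 256 265 [ 0.4842 -0.0999  0.037 ]
193 257 264 [ 0.4869 -0.1007  0.037 ]
196 257 264 [ 0.4897 -0.1015  0.037 ]
199 257 264 [ 0.4925 -0.1023  0.037 ]
202 257 264 [ 0.4952 -0.1031  0.037 ]
205 256 264 [ 0.4979 -0.1044  0.037 ]
208 256 264 [ 0.5007 -0.1052  0.037 ]
211 256 264 [ 0.5035 -0.106   0.037 ]
214 256 264 [ 0.5063 -0.1068  0.037 ]
217 256 264 [ 0.5092 -0.1076  0.037 ]
220 256 264 [ 0.512  -0.1084  0.037 ]
223 256 264 [ 0.5149 -0.1093  0.037 ]
226 257 265 [ 0.518  -0.1092  0.037 ]
229 256 264 [ 0.5207 -0.111   0.037 ]
232 256 264 [ 0.5236 -0.1118  0.037 ]
235 256 264 [ 0.5265 -0.1127  0.037 ]
238 258 263 [ 0.5296 -0.1131  0.037 ]
241 256 265 [ 0.5326 -0.1139  0.037 ]
244 254 266 [ 0.5354 -0.1153  0.037 ]
247 255 265 [ 0.5384 -0.1162  0.037 ]
250 258 262 [ 0.5415 -0.117   0.037 ]
rail tops near punch (z .04) inner edges [array([ 0.4789, -0.1132,  0.04  ]), array([ 0.4926, -0.1173,  0.04  ]), array([ 0.5218, -0.1262,  0.04  ]), array([ 0.5326, -0.1295,  0.04  ])]
182 [199, 169, 124] 184 [99, 62, 40] 186 [107, 66, 39] 188 [81, 53, 33] 190 [92, 62, 38] 192 [94, 65, 38] 194 [103, 71, 40] 196 [175, 128, 74] 198 [188, 137, 81] 200 [188, 140, 84] 202 [189, 139, 82] 204 [162, 118, 69] 206 [138, 88, 55] 208 [137, 90, 56] 210 [138, 90, 56] 212 [143, 95, 58] 214 [147, 96, 61] 216 [153, 99, 62] 218 [154, 102, 63] 220 [151, 99, 63] 222 [134, 88, 53] 224 [136, 90, 54] 226 [138, 90, 54] 228 [138, 89, 54] 230 [96, 67, 38] 232 [96, 69, 42] 234 [99, 69, 40] 236 [105, 73, 43] 238 [87, 61, 35] 240 [161, 116, 67] 242 [188, 138, 83] 244 [187, 139, 82] 246 [186, 138, 82] 248 [179, 139, 93] 250 [198, 169, 129] 252 [197, 167, 123]
```

Request:
play_rows(slide=[[-0.067, -0.062, 0], [0, 0, 0.1], [0, 0, 0.1], [0, 0, 0.1], [0, 0, 0.05], [0, 0, 0], [0, 0, 0], [0, 0, 0]], twist=[[0, 0, 0.018], [0, 0, 0], [0, 0, 0], [0, 0, 0], [0, 0, 0], [0, 0, 0], [0, 0, 0], [0, 0, 0]])

```text
t: 3.35
tool_pos: [0.5154, -0.1087, 0.0828]
orientation: [0.45, 3.107, -0.001]
force: [-0.2, -1.2, 0.4]
opening: 0.0467
gripper_force: 0.0
```

```bash
python3 - <<'E'
from h import *
im,d=cams.read_camera('wrist');c=cams.get_calibration('wrist');np.savez('w2',im=im,d=d,T=c['world_from_camera'])
cv2.imwrite('pics/w2.png',im[...,::-1]); s=robot.read_state();print(s['t'],s['tool_pos'],s['opening'],s['force']);print(R.from_rotvec(s['orientation']).as_matrix().round(3))
E
```

```text
3.4 [ 0.51544679 -0.10878221  0.08282863] 0.046509744752817515 [-0.24010448  0.05528207 -0.06180455]
[[-0.959  0.284  0.003]
 [ 0.284  0.959 -0.001]
 [-0.003 -0.    -1.   ]]
```

View pics/w2.png

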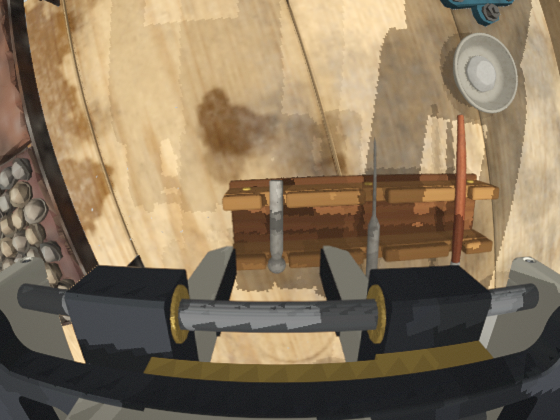

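The punch is at column 277, midway between the fingers (236 and 320) and parallel to them. I'll go down and grip.

Request:
play_rows(slide=[[-0.001, 0, 0.09], [0, 0, 0.09], [0, 0, 0.06], [0, 0, 0.027], [0, 0, 0], [0, 0, 0], [0, 0, 0], [0, 0, 0]], twist=[[0, 0, 0], [0, 0, 0], [0, 0, 0], [0, 0, 0], [0, 0, 0], [0, 0, 0], [0, 0, 0], [0, 0, 0]])

```text
t: 4.2
tool_pos: [0.5153, -0.1087, 0.0154]
orientation: [0.45, 3.108, -0.0]
force: [0.3, -0.4, -1.0]
opening: 0.0469
gripper_force: 0.0
```

Request:
play_rows(slide=[[0, 0, 0], [0, 0, 0], [0, 0, 0], [0, 0, 0], [0, 0, 0], [0, 0, 0], [0, 0, 0], [0, 0, 0]], twist=[[0, 0, 0], [0, 0, 0], [0, 0, 0], [0, 0, 0], [0, 0, 0], [0, 0, 0], [0, 0, 0], [0, 0, 0]], fingers=1, force=30)

```text
t: 5.0
tool_pos: [0.5145, -0.1085, 0.0143]
orientation: [-0.45, -3.109, 0.0]
force: [0.0, -0.3, -1.0]
opening: 0.0085
gripper_force: 30.0
```

Request:
play_rows(slide=[[0, 0, -0.1], [0, 0, -0.19], [0, 0, -0.19], [0, 0, -0.19], [0, 0, -0.19], [0, 0, -0.08], [0.04, 0.08, 0], [0.079, 0.165, 0]], twist=[[0, 0, 0], [0, 0, 0], [0, 0, 0], [0, 0, 0], [0, 0, 0], [0, 0, 0], [0, 0, 0], [0, 0, 0]])

```text
t: 5.8
tool_pos: [0.504, -0.0428, 0.2505]
orientation: [0.456, 3.106, -0.001]
force: [0.7, 0.2, -1.6]
opening: 0.0085
gripper_force: 30.0
```

Request:
play_rows(slide=[[0.079, 0.165, 0], [0.079, 0.165, 0], [0.079, 0.165, 0], [0.079, 0.165, 0], [0.079, 0.165, 0], [0.079, 0.165, 0], [0.079, 0.165, 0], [0.079, 0.165, 0]], twist=[[0, 0, 0], [0, 0, 0], [0, 0, 0], [0, 0, 0], [0, 0, 0], [0, 0, 0], [0, 0, 0], [0, 0, 0]])

```text
t: 6.6
tool_pos: [0.4447, 0.3218, 0.2493]
orientation: [0.45, 3.109, -0.0]
force: [0.0, -0.1, -1.0]
opening: 0.0084
gripper_force: 30.0
```

Request:
play_rows(slide=[[0.039, 0.084, 0], [0, 0, 0], [0, 0, 0], [0, 0, 0], [0, 0, 0], [0, 0, 0], [0, 0, 0], [0, 0, 0]], twist=[[0, 0, 0], [0, 0, -0.13], [0, 0, -0.13], [0, 0, -0.13], [0, 0, -0.13], [0, 0, -0.13], [0, 0, -0.102], [0, -0.11, 0]])

```text
t: 7.4
tool_pos: [0.4427, 0.3428, 0.2458]
orientation: [-0.756, 2.939, 0.04]
force: [-1.2, -0.0, -1.4]
opening: 0.0085
gripper_force: 30.0
```

Request:
play_rows(slide=[[0, 0, 0], [0, 0, 0], [0, 0, 0], [0, 0, 0], [0, 0, 0], [0, 0, 0], [0, 0, 0], [0, 0, 0]], twist=[[0, -0.11, 0], [0, 0, 0], [0, 0, 0], [0, 0, 0], [0, 0, 0], [0, 0, 0], [0, 0, 0], [0, 0, 0]])

```text
t: 8.2
tool_pos: [0.4423, 0.3429, 0.2493]
orientation: [-0.722, 2.827, 0.083]
force: [0.3, -0.0, -0.7]
opening: 0.0082
gripper_force: 30.0
```

```bash
python3 - <<'E'
from h import *
ims=[]
for n in ['wrist','scene','top']:
    im,d=cams.read_camera(n);c=cams.get_calibration(n);np.savez('a_'+n,im=im,d=d,T=c['world_from_camera']);ims.append(im[...,::-1])
s=robot.read_state();print(s['t'],s['tool_pos'],s['q'],s['opening'],s['force']);print(R.from_rotvec(s['orientation']).as_matrix().round(3))
a=cv2.resize(ims[0],(400,300),interpolation=cv2.INTER_AREA);b=cv2.resize(ims[0][150:300,170:370],(400,300));
sc=cv2.resize(ims[1][200:350,100:300],(400,300));tp=cv2.resize(ims[2][130:280,90:290],(400,300))
cv2.imwrite('pics/a.png',np.vstack([np.hstack([a,b]),np.hstack([sc,tp])]))
E
```

```text
8.35 [0.4420478  0.34284577 0.2492647 ] [ 0.58045751 -0.22281465  1.79306634 -0.0188525   1.34204451 -1.48807733] 0.00846310390641715 [ 0.44332033 -0.40679894  0.11555214]
[[-0.855 -0.479  0.2  ]
 [-0.467  0.878  0.109]
 [-0.228 -0.    -0.974]]
```

View pics/a.png

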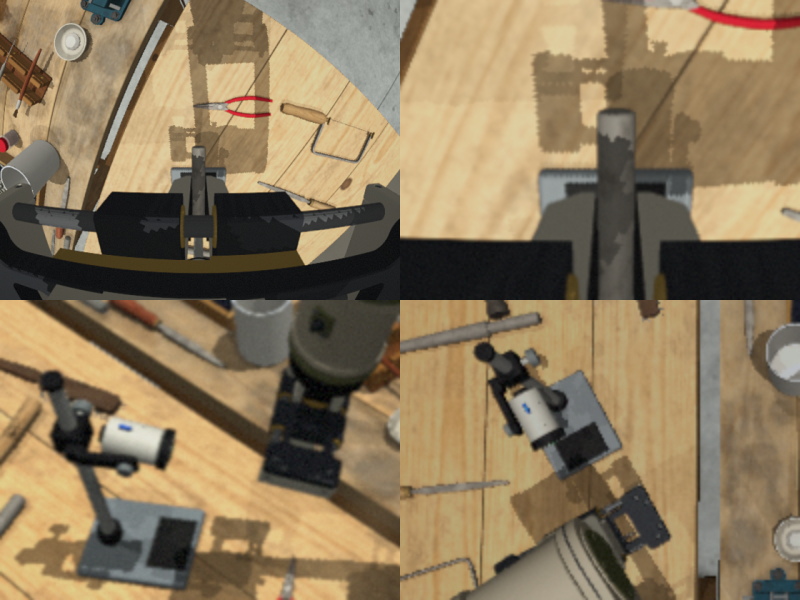

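The wrist view shows the shaft gripped square, tail end up at about (278,203), and the ball is hidden by the fingers. The scene and top views show the barrel undisturbed and clear. I'll refit the barrel over several frames and check the shaft's direction in the grip.

```bash
python3 - <<'E'
from fit import *
res=[]
for n in ['top','scene']:
    Q=[];B=[]
    for k in range(4):
        im,d,P,c=cloud(n); im=im.astype(int);mn=im.min(-1);sat=im.max(-1)-mn
        reg=(d>.3)&(np.linalg.norm(P-[.594,.4276,.245],axis=-1)<.055)
        m=cv2.erode((reg&(mn>115)&(sat<40)).astype(np.uint8),np.ones((3,3)))>0
        Q.append(P[m]);B.append(P[reg&(im.max(-1)<70)])
    Q=np.vstack(Q);B=np.vstack(B)
    a,c,x,s=fitcyl(Q,[.594,.4276,.245],[.5,.23])
    t=(B-c)@a;r=np.linalg.norm(np.cross(B-c,a),axis=1);k=(t<-.02)&(r<.026);f=np.percentile(t[k],2)
    print(n,'yaw,el',x[:2],s,'front',f,'lens',c+a*f); res.append(c+a*f)
z=np.load('a_wrist.npz');im=z['im'].astype(int);d=z['d'];T=z['T'];s=robot.read_state();Rt=R.from_rotvec(s['orientation']).as_matrix()
for v in range(200,276,5):
    row=[]
    for u in range(262,296):
        x,y=(u-277.607)/325.192,(v-214.294)/325.192;th=np.hypot(x,y);k=np.tan(th)/th
        D=d[v,u]; w=T[:3,:3]@[x*k*D,y*k*D,D]+T[:3,3]; p=Rt.T@(w-s['tool_pos'])
        if D>0 and -.04<p[2]<.0 : row.append((u,p))
    if row: print(v,row[0][0],row[-1][0],np.median([p for _,p in row],0).round(4))
E
```

```text
top yaw,el [0.50526384 0.22042282] 0.002048836590773295 front -0.041591527465710126 lens [0.55830584 0.40842417 0.23522227]
scene yaw,el [0.48657397 0.23023877] 0.0015448552808726194 front -0.03992286562139903 lens [0.56054549 0.40816861 0.23596344]
205 270 285 [ 0.0358 -0.0002 -0.0193]
210 268 287 [ 0.0344  0.     -0.0235]
215 268 287 [ 0.0321 -0.0002 -0.0236]
220 268 287 [ 0.0297  0.     -0.0234]
225 268 287 [ 0.0274  0.     -0.0238]
230 268 287 [ 0.025   0.     -0.0237]
235 268 287 [ 0.0228  0.     -0.0241]
240 268 286 [ 0.0204 -0.0002 -0.0244]
245 268 286 [ 0.018  -0.0002 -0.0244]
250 262 295 [ 0.0149  0.0005 -0.023 ]
255 262 295 [ 0.0121  0.0005 -0.0222]
260 262 295 [ 0.0097  0.0005 -0.0226]
265 262 295 [ 0.008   0.0005 -0.0248]
270 262 295 [ 0.0059  0.0005 -0.0259]
275 262 295 [ 0.0036  0.0005 -0.0266]
```

```bash
python3 - <<'E'
from h import *
def prof(im,d,T,Rt,tp,u0,u1,vs,lo,hi):
    o=[]
    for v in vs:
        for u in range(u0,u1):
            x,y=(u-277.607)/325.192,(v-214.294)/325.192;th=np.hypot(x,y);k=np.tan(th)/th;D=d[v,u]
            p=Rt.T@(T[:3,:3]@[x*k*D,y*k*D,D]+T[:3,3]-tp)
            if lo<p[2]<hi:o.append(p)
    o=np.array(o);f=np.polyfit(o[:,0],o[:,2],1);g=np.polyfit(o[:,0],o[:,1],1);print(len(o),'z slope',f,'y slope',g,o[:,0].min(),o[:,0].max())
z=np.load('w2.npz');Rt=np.array([[-.959,.284,.003],[.284,.959,-.001],[-.003,0,-1]])
prof(z['im'],z['d'],z['T'],Rt,np.array([.51545,-.10878,.08283]),274,281,range(188,256),.038,.052)
s=robot.read_state();Rt=R.from_rotvec(s['orientation']).as_matrix();print(s['t'])
for i in range(3):
    im,d=cams.read_camera('wrist');T=np.array(cams.get_calibration('wrist')['world_from_camera'])
    prof(im,d,T,Rt,s['tool_pos'],271,284,range(208,246),-.03,-.018)
E
```

```text
475 z slope [0.02705522 0.042926  ] y slope [-0.00065827  0.00017804] -0.014309180473903843 0.03279066356084659
8.75
493 z slope [ 0.02505104 -0.02510179] y slope [ 0.00206    -0.00022653] 0.0178008239213145 0.035890532099815305
492 z slope [ 0.03961634 -0.0255391 ] y slope [ 0.00186023 -0.00022032] 0.01769858863763147 0.03584144646002629
491 z slope [ 0.03461353 -0.02537043] y slope [ 0.00130053 -0.0001987 ] 0.01774966891439586 0.03583627527234657
```

Request:
play_rows(slide=[[0, 0.005, 0.06], [0, 0, 0.1], [0, 0, 0.094], [-0.04, 0, 0], [-0.05, 0, 0], [-0.05, 0, 0], [-0.038, 0, 0], [0, 0, 0]], twist=[[0, 0, 0], [0, 0, 0], [0, 0, 0], [0, 0, 0], [0, 0, 0], [0, 0, 0], [0, 0, 0], [0, 0, 0]])

```text
t: 9.7
tool_pos: [0.4936, 0.3723, 0.1988]
orientation: [-0.721, 2.825, 0.084]
force: [-0.4, -0.7, -0.8]
opening: 0.0085
gripper_force: 30.0
```

Request:
play_rows(slide=[[0, 0, 0], [0, 0, 0], [0, 0, 0], [0, 0, 0], [0, 0, 0], [0, 0, 0], [0, 0, 0], [0, 0, 0]], twist=[[0, 0, 0], [0, 0, 0], [0, 0, 0], [0, 0, 0], [0, 0, 0], [0, 0, 0], [0, 0, 0], [0, 0, 0]])

```text
t: 10.5
tool_pos: [0.4922, 0.3716, 0.1977]
orientation: [-0.722, 2.827, 0.083]
force: [0.4, -0.8, -1.4]
opening: 0.0084
gripper_force: 30.0
```

```bash
python3 - <<'E'
from fit import *
ims=[]
s=robot.read_state();Rt=R.from_rotvec(s['orientation']).as_matrix();ball=s['tool_pos']+Rt@[-.0235,0,-.0195]
print(s['t'],s['tool_pos'],s['opening'],s['gripper_force'],s['force'],'ball',ball,'L',-Rt[:,0])
for n in ['top','scene','wrist']:
    im,d,P,c=cloud(n);ims.append(im[...,::-1])
    if n=='wrist':continue
    I=im.astype(int);mn=I.min(-1)
    m=cv2.erode(((d>.3)&(np.linalg.norm(P-[.594,.4276,.245],axis=-1)<.055)&(mn>115)&(I.max(-1)-mn<40)).astype(np.uint8),np.ones((3,3)))>0
    a,c,x,sd=fitcyl(P[m],[.594,.4276,.245],[.5,.23]);print(n,x[:2],c,m.sum(),'ball off axis',np.linalg.norm(np.cross(ball-c,a)),'along',(ball-c)@a)
w=cv2.resize(ims[2],(400,300),interpolation=cv2.INTER_AREA);sc=cv2.resize(ims[1][200:350,100:300],(400,300));tp=cv2.resize(ims[0][130:280,90:290],(400,300))
cv2.imwrite('pics/f.png',np.vstack([np.hstack([w,sc]),np.hstack([tp,cv2.resize(ims[1][235:310,130:230],(400,300))])]))
E
```

```text
10.5 [0.49219532 0.37164699 0.19774737] 0.00837847199800623 29.999878406524658 [ 0.37335804 -0.83991441 -1.37473321] ball [0.50836559 0.38047899 0.22209934] L [0.85443021 0.46667157 0.22840024]
top [0.51789529 0.25709272] [0.5942726  0.42846961 0.24454492] 206 ball off axis 0.0034148167029999345 along -0.10087248499954564
scene [0.49367183 0.23762802] [0.59531878 0.42627213 0.24514073] 255 ball off axis 0.0011478182874492871 along -0.10093293962700825
```

View pics/f.png

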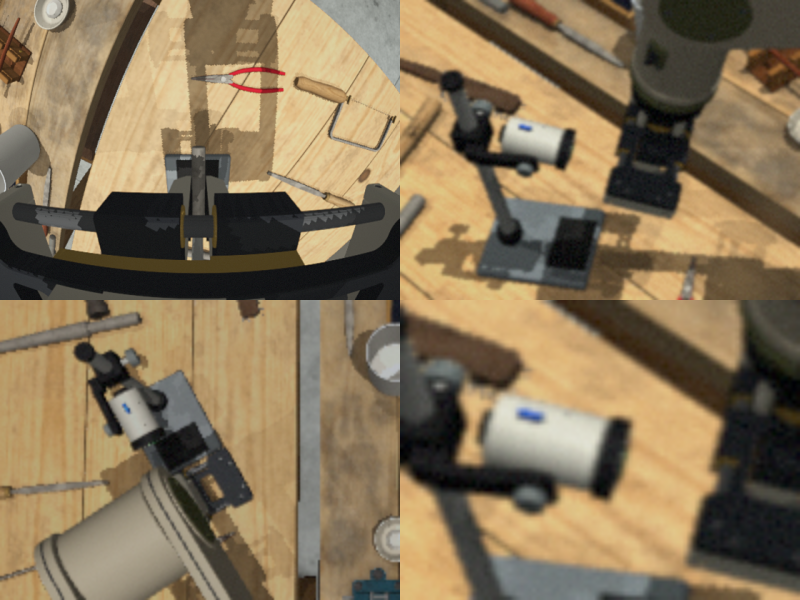

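The views show the punch held square, pointing at the undisturbed barrel. The ball is about 60 mm from the glass and within 1–3 mm of the fitted line of sight. I'm handing in.

```bash
python3 -c "
from plant import robot
print(robot.close_job())"
```

```text
the job is handed in; nothing more can be done
None
```

I handed the job in with the arm still holding the punch up to the lens: by my measurements the ball is about 60 mm from the glass, 1–3 mm off the line of sight, and the shaft is within about 2° of it. No verdict came back, and the ball was hidden from all three cameras in the final pose, so its position comes from the arm pose and the grip.

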